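# Bring the music movement out into the light

### The job

Two shallow trays have been left a little open in the black display case. With a fingertip hooked behind the brass lip, draw the tray that holds the silver music movement all the way out to its stop, and push the other tray, which holds the plain steel bench block, fully home. Do not force the trays against their stops, leave the movement and the block lying untouched in their trays without lifting anything, and leave the other things on the table where they are.

Things in the scene. Friction and masses are not known exactly. Their poses are not given: they have to be found in the camera images.
- case: fixed black lacquered display case, clear glass lid. Origin on the table; x from its open front to its back, y left, z up. Roofed part x -55 to 40 mm, y +-86 mm, 46 mm high; a 4 mm plinth with brass rails runs in front to x -205 mm. Two trays (y +43 and -43 mm), each 68 x 139 mm, walls 22 mm high, slide out along -x. Tray when home: lip x -110 to -105 mm, finger well, partition x -55 mm, then a 78 mm compartment
- left_tray (a joint): how far the left tray (the one on the +y side of the case) is drawn out, in m: 0 is fully home, 0.085 is fully out against its stop; it grows as the tray moves along the case's -x. Slides with about 1.5 N of friction and stays where it is left; the stops are rigid
- right_tray (a joint): how far the right tray (the one on the -y side of the case) is drawn out, in m: 0 is fully home, 0.085 is fully out against its stop; it grows as the tray moves along the case's -x. Slides with about 1.5 N of friction and stays where it is left; the stops are rigid
- left_lip (a point): middle of the top edge of the left tray's lip: an upright brass plate across the tray's front (robot side), 5 mm thick (2.5 mm either side of this point along x), 68 mm wide, top 34 mm above the table. Behind it (+x) is an empty finger well 50 mm long, 62 mm wide, floor 10 mm above the table. Axes as the case's; y = +43 mm in the case's frame
- right_lip (a point): middle of the top edge of the right tray's lip: an upright brass plate across the tray's front (robot side), 5 mm thick (2.5 mm either side of this point along x), 68 mm wide, top 34 mm above the table. Behind it (+x) is an empty finger well 50 mm long, 62 mm wide, floor 10 mm above the table. Axes as the case's; y = -43 mm in the case's frame
- movement: silver pocket music movement: a 42 x 32 mm plate carrying a small pinned brass cylinder between two brackets and a toothed comb, 16 mm high in all; lies loose in the compartment of one of the two trays. Origin at the centre of its underside
- bench_block: plain steel block 42 x 32 x 15 mm, lying loose in the compartment of the other tray. Origin at the centre of its underside
- snuff_box: shut black lacquered snuff-box, 84 x 56 x 28 mm, standing on the table left of the case; bystander. Origin at the centre of its underside
- screw_cup: small open brass cup, 40 mm across and 28 mm high, on the table left of the case's plinth; bystander. Origin at the centre of its underside
- screwdriver: ebony-handled screwdriver 170 mm long lying on the table right of the case; bystander. Origin on the table under it, x along it towards the blade

How it is judged:
By the outcome, as a careful person would: the job done as asked, in the order asked, and still so for the second after the job is handed in, with the robot touching nothing.
It also fails if it takes over 48 s, if anything falls off the work surface, if the arm or the gripper's body presses on something with over 40 N, if the wrist force passes 120 N, or if a joint passes its speed limit or range.

### The arm

A 6-joint arm with a two-finger parallel gripper is mounted at the origin on the work surface. World frame = base frame: x ahead of the robot, y to its left, z up, the work surface at z = 0. Lengths are in m, angles in rad, forces in N, time in s.
With the tool pointing down it reaches from about 0.325 to 0.875 m from the base axis. Payload 4.4 kg.
Tool frame: the origin (TCP) lies at the very end of the fingers, on their centre line; the grasp point (between the pads) lies 19 mm behind it; z points along the fingers, x is the direction in which the jaws open and shut, and the axes are right-handed (so a half turn about z gives the same grasp; the last joint's range is limited). The gripper opens to 85 mm and grips with 20 to 120 N. Pads are 22 mm wide; open, the fingers measure 114 mm over their backs; the gripper's body (76 mm by 85 mm) begins 54 mm behind the grasp point. The pads swing forward as they close: fully open they stand 13 mm farther back than shut.
Start: joints at [1.103, 0.207, 1.542, -0, 1.393, -0.15], TCP at [0.179, 0.546, 0.231] pointing down, gripper open.
Joint ranges: [-2.73, 2.73], [-0.86, 2.22], [0.23, 2.46], [-1.11, 4.25], [0.08, 2.63], [-2.82, 2.82]. Speed limits (rad/s): [2.79, 2.79, 3.14, 3.14, 3.14, 3.14].

### API

Orientations are given as [roll, pitch, yaw] about the fixed x, y, z axes, in that order (R = Rz(yaw) Ry(pitch) Rx(roll)).
In Python, from plant import arm, hand, planner, optics gives the robot as it stands. Calls block until the motion is done:
- arm.move_to(position, orientation): joint-space move of the TCP to a pose.
- arm.servo_line(position, rot=None, vel=0.15): straight line of the TCP; rot=None keeps the orientation; vel is the mean speed in m/s.
- arm.movej(angles): joint-space move.
- hand.grip(opening, newtons=None): finger opening in m; newtons is the grip in N (None keeps the last); returns when the fingers have stopped.
- arm.hold(seconds).
- planner.ik(position, orientation): joint angles nearest the present ones, or None.
- optics.get_image(name): name is "scene" or "top" or "wrist"; returns the picture (384x512x3 uint8, red, green, blue); there is no depth.
- optics.camera_info(name): a dict with "mtx" (3x3 intrinsics, pixels), "cam_to_world" (4x4, takes a point from camera to world coordinates). Camera axes: x right, y down, z forward; pixel columns grow to the right and rows downward; lengths in m; the calibration is good to about 2 mm. A picture is of the moment at which its call begins: read the wrist's pose just before it. camera_info takes no time and is no camera call; for the wrist camera it gives the pose at the moment of the call.
A pose or a line that the arm cannot do raises arm.MotionError and nothing moves.
- arm.finish_job(): hands the job in, once; it reports no verdict.
Readings, each from a call of its own:
- arm.read_time_s(): time.
- arm.read_joints(): joint angles.
- arm.read_dq(): joint speeds.
- arm.read_effort(): joint torques, N m.
- arm.read_eef_pos(): TCP position.
- arm.read_tool_rot(): TCP orientation.
- arm.read_force(): force on the tool from outside, world axes, zero at the start.
- arm.read_moment(): the same for the moment, N m.
- arm.read_grip_width(): finger opening in m.
Only numpy, scipy, OpenCV 4.12 (cv2) and the standard library are available. Lean on these libraries where they do the work, as an engineer would, in place of code of your own. Each camera call takes 0.05 s, during which the arm holds its last target.

## Working session

There is one attempt and no reset: what is moved stays moved. The work goes in short steps, each a Python script; the robot and the scene stay as the last script left them, time stands still between calls to the robot, and variables do not carry over. Pictures are saved under pics/ and viewed, and the job is handed in when it is done.

```bash
ls; mkdir -p pics; python3 - <<'E'
from plant import arm,hand,planner,optics
import cv2
for n in ["scene","top","wrist"]:
    im=optics.get_image(n); cv2.imwrite(f"pics/{n}0.png",im[:,:,::-1])
    c=optics.camera_info(n); print(n,c["mtx"].round(1).tolist(),c["cam_to_world"].round(4).tolist())
print(arm.read_time_s(),arm.read_eef_pos(),arm.read_tool_rot(),arm.read_grip_width())
E
```

```text
pics
scene [[490.5, 0.0, 248.1], [0.0, 490.5, 196.5], [0.0, 0.0, 1.0]] [[-0.053, 0.5822, -0.8113, 1.466], [0.9986, 0.0255, -0.047, 0.0883], [-0.0067, -0.8127, -0.5827, 0.6909], [0.0, 0.0, 0.0, 1.0]]
top [[360.2, 0.0, 256.8], [0.0, 360.2, 199.0], [0.0, 0.0, 1.0]] [[0.1678, -0.9574, 0.2351, 0.4601], [-0.9858, -0.1627, 0.041, 0.002], [-0.001, -0.2387, -0.9711, 0.7022], [0.0, 0.0, 0.0, 1.0]]
wrist [[296.5, 0.0, 257.1], [0.0, 296.5, 190.7], [0.0, 0.0, 1.0]] [[0.3111, 0.9168, 0.2504, 0.1153], [0.9504, -0.2998, -0.083, 0.5685], [-0.001, 0.2638, -0.9646, 0.3744], [0.0, 0.0, 0.0, 1.0]]
0.15 [0.1788575  0.54587928 0.23039703] [-3.14131653e+00  1.71922157e-03  1.25404245e+00] 0.08562170028791104
```

View pics/top0.png

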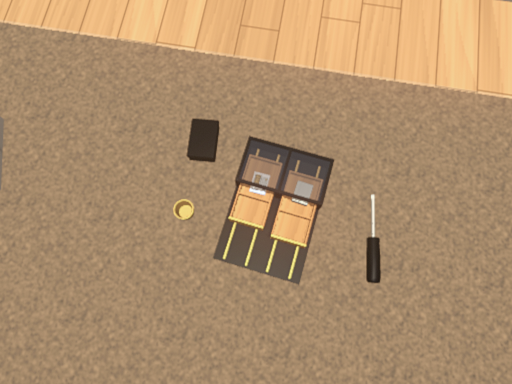

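View pics/scene0.png

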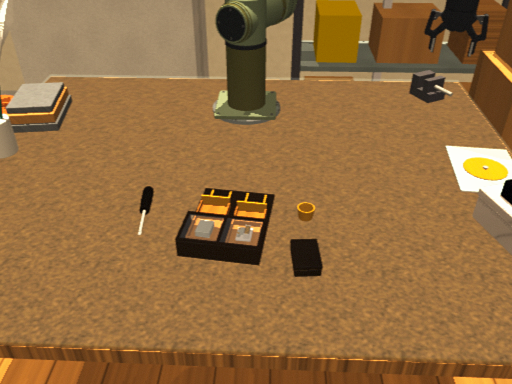

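View pics/wrist0.png

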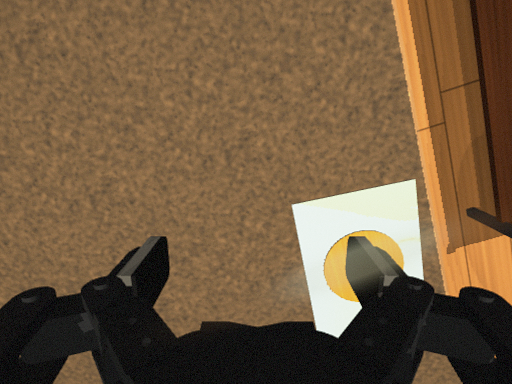

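```bash
python3 - <<'E'
import cv2
a=cv2.imread("pics/top0.png")[125:295,200:350]; cv2.imwrite("pics/topz.png",cv2.resize(a,None,fx=3.5,fy=3.5,interpolation=cv2.INTER_CUBIC))
a=cv2.imread("pics/scene0.png")[180:280,160:330]; cv2.imwrite("pics/scenez.png",cv2.resize(a,None,fx=4.5,fy=4.5,interpolation=cv2.INTER_CUBIC))
E
```

```text
(no output)
```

View pics/topz.png

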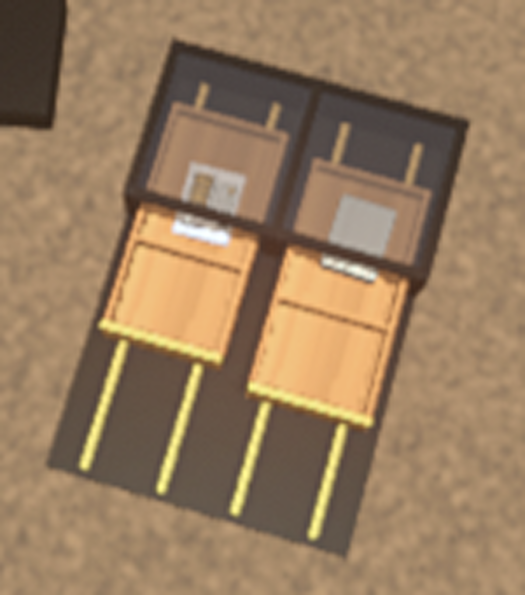

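View pics/scenez.png

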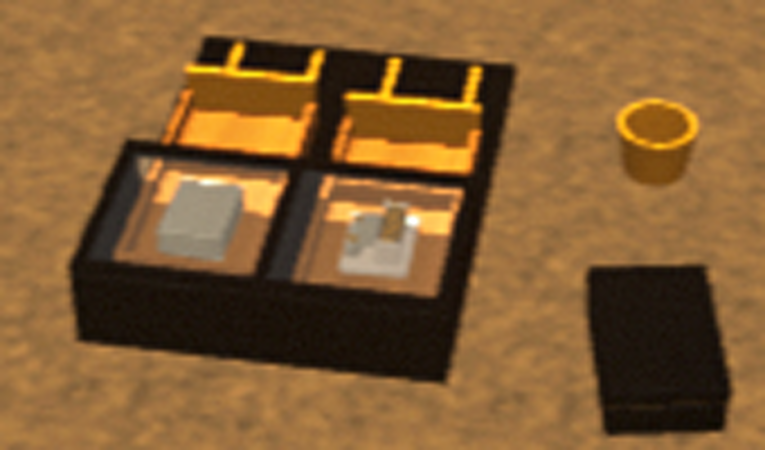

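```bash
cat > h.py <<'E'
import numpy as np
def ray(c,uv,z):
    K=c["mtx"];T=c["cam_to_world"]
    d=T[:3,:3]@np.linalg.solve(K,[uv[0],uv[1],1.]);o=T[:3,3]
    return o+d*(z-o[2])/d[2]
def proj(c,p):
    q=np.linalg.inv(c["cam_to_world"])@np.r_[p,1];q=c["mtx"]@q[:3];return q[:2]/q[2]
E
python3 - <<'E'
from plant import optics
from h import *
c=optics.camera_info("top")
f=lambda X,Y:((X+.5)/3.5-.5+200,(Y+.5)/3.5-.5+125)
P={n:ray(c,f(*p),z) for n,p,z in [("bl",(175,40),.046),("br",(467,122),.046),("fr",(420,282),.046),("fl",(127,200),.046),("pl",(48,466),.004),("pr",(347,556),.004),("ll",(102,325),.034),("lr",(220,360),.034),("rl",(249,388),.034),("rr",(371,424),.034)]}
for k,v in P.items(): print(k,v.round(4))
D=lambda a,b:np.linalg.norm(P[a]-P[b])
print("172:",D("bl","br"),D("fl","fr"),D("pl","pr"),"95:",D("bl","fl"),D("br","fr"),"68:",D("ll","lr"),D("rl","rr"))
# fit case frame
mod={"bl":(.04,.086),"br":(.04,-.086),"fr":(-.055,-.086),"fl":(-.055,.086),"pl":(-.205,.086),"pr":(-.205,-.086)}
A=np.array([mod[k] for k in mod]);B=np.array([P[k][:2] for k in mod])
Ac=A-A.mean(0);Bc=B-B.mean(0)
H=Ac.T@Bc;th=np.arctan2(H[0,1]-H[1,0],H[0,0]+H[1,1])
R=np.array([[np.cos(th),-np.sin(th)],[np.sin(th),np.cos(th)]]);t=B.mean(0)-R@A.mean(0)
print("yaw",th,"t",t,"res",((B-A@R.T-t)*1000).round(1).tolist())
for a,b in [("ll","lr"),("rl","rr")]:
    print((R.T@((P[a]+P[b])[:2]/2-t)).round(4),R.T@(P[a][:2]-t),R.T@(P[b][:2]-t))
E
```

```text
bl [0.7418 0.0648 0.046 ]
br [ 0.7209 -0.1021  0.046 ]
fr [ 0.6268 -0.0881  0.046 ]
fl [0.6455 0.0743 0.046 ]
pl [0.5006 0.0941 0.004 ]
pr [ 0.4805 -0.0742  0.004 ]
ll [0.5776 0.0762 0.034 ]
lr [0.5694 0.0104 0.034 ]
rl [ 0.5572 -0.0073  0.034 ]
rr [ 0.5491 -0.0739  0.034 ]
172: 0.16823319325107453 0.1634952437288168 0.16956008746969684 95: 0.09680635099201293 0.09508240421626249 68: 0.06633294076739682 0.0671243932651869
yaw -0.11857875804706904 t [ 0.69217605 -0.01387878] res [[-0.2, -2.0], [-0.9, 1.9], [-0.6, 4.7], [-2.2, -3.7], [1.8, -1.6], [2.1, 0.8]]
[-0.1246  0.0427] [-0.12445928  0.07591027] [-0.12475184  0.00957797]
[-0.1349 -0.043 ] [-0.13484094 -0.00944389] [-0.13497247 -0.07656816]
```

```bash
python3 - <<'E'
from plant import arm,hand,planner,optics
import cv2,json
from h import *
th=-.1186;R=np.array([[np.cos(th),-np.sin(th)],[np.sin(th),np.cos(th)]]);t=np.array([.6922,-.0139])
yaw=np.pi/2+th
hand.grip(0.0,20)
p=R@[-.15,0]+t
arm.move_to([p[0],p[1],.16],[np.pi,0,yaw])
c=optics.camera_info("wrist")
im=optics.get_image("wrist"); cv2.imwrite("pics/wrist1.png",im[:,:,::-1])
json.dump({k:np.array(v).tolist() for k,v in c.items() if k in("mtx","cam_to_world")},open("w1.json","w"))
print(arm.read_time_s(),arm.read_eef_pos(),arm.read_tool_rot(),arm.read_grip_width(),arm.read_force(),arm.read_joints())
E
```

```text
3.3083 [0.54328155 0.00472427 0.16010881] [ 3.14143462e+00 -1.94803044e-04  1.45350726e+00] 0.00035327823140622876 [-0.42907779  0.11948442 -0.71013286] [-1.50754964e-01  2.09498469e-01  1.69294579e+00  2.11518324e-04
  1.23899697e+00 -1.60433110e+00]
```

View pics/wrist1.png

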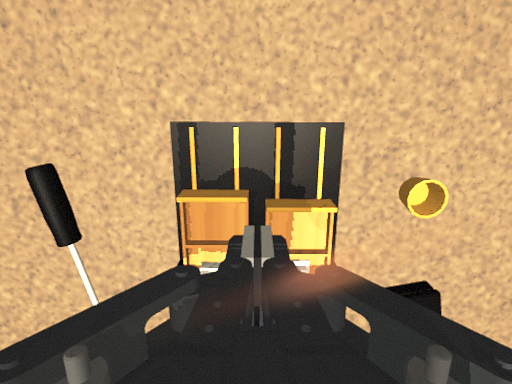

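```bash
python3 - <<'E'
import cv2
a=cv2.imread("pics/wrist1.png")[115:280,165:350]; cv2.imwrite("pics/w1z.png",cv2.resize(a,None,fx=4,fy=3.6,interpolation=cv2.INTER_CUBIC) if 0 else cv2.resize(a,None,fx=3.6,fy=3.6,interpolation=cv2.INTER_CUBIC))
E
```

```text
(no output)
```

View pics/w1z.png

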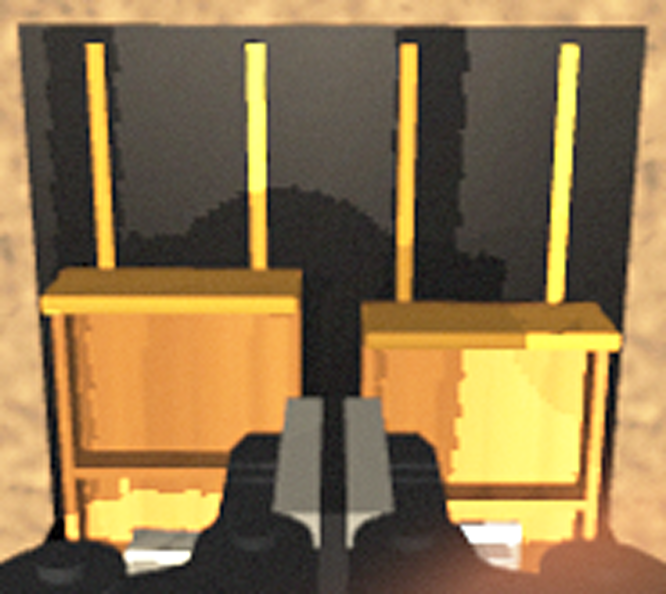

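```bash
python3 - <<'E'
from h import *
import json
c={k:np.array(v) for k,v in json.load(open("w1.json")).items()}
f=lambda X,Y:((X+.5)/3.6-.5+165,(Y+.5)/3.6-.5+115)
th=-.1186
pr=ray(c,f(20,25),.004);pl=ray(c,f(645,28),.004)
d=pl-pr;print("plinth",pr,pl,np.linalg.norm(d),"yaw",np.arctan2(-d[0],d[1]))
Rf=lambda th:np.array([[np.cos(th),-np.sin(th)],[np.sin(th),np.cos(th)]])
for th in(-.1186,np.arctan2(-d[0],d[1])):
    R=Rf(th);t=((pr+pl)/2)[:2]-R@[-.205,0];print("th",th,"t",t)
    for n,pts in [("R",[(42,298),(300,298),(42,311),(300,311)]),("L",[(362,333),(620,333),(362,348),(620,348)])]:
        print(n,[(R.T@(ray(c,f(*p),.034)[:2]-t)).round(4).tolist() for p in pts])
# independent: in world
for n,p in [("R",(171,304.5)),("L",(491,340.5))]: print(n,ray(c,f(*p),.034))
E
```

```text
plinth [ 0.47821566 -0.07210562  0.004     ] [0.49902071 0.09797193 0.004     ] 0.17134533193123147 yaw -0.12172209266536377
th -0.1186 t [ 0.69217811 -0.01132289]
R [[-0.1362, -0.0767], [-0.1363, -0.0086], [-0.1326, -0.0769], [-0.1327, -0.0086]]
L [[-0.1266, 0.0079], [-0.1267, 0.0767], [-0.1224, 0.0079], [-0.1224, 0.077]]
th -0.12172209266536377 t [ 0.69210139 -0.0119583 ]
R [[-0.136, -0.0764], [-0.1363, -0.0083], [-0.1324, -0.0767], [-0.1327, -0.0084]]
L [[-0.1266, 0.0081], [-0.1269, 0.0769], [-0.1224, 0.0082], [-0.1227, 0.0772]]
R [ 0.55362211 -0.03779808  0.034     ]
L [0.57355435 0.04547991 0.034     ]
```

```bash
cat >> h.py <<'E'
th=-.1205;Rc=np.array([[np.cos(th),-np.sin(th)],[np.sin(th),np.cos(th)]]);tc=np.array([.6921,-.0122])
rot=[np.pi,0,np.pi/2+th]
def W(x,y,z): 
    p=Rc@[x,y]+tc; return [p[0],p[1],z]
def Fc(arm):
    f=np.array(arm.read_force()); return np.r_[Rc.T@f[:2],f[2]]
def xc(arm):
    p=np.array(arm.read_eef_pos()); return np.r_[Rc.T@(p[:2]-tc),p[2]]
E
python3 - <<'E'
from plant import arm
from h import *
arm.servo_line(W(-.0996,.0425,.06),rot,vel=.12)
t=arm.read_time_s();F=[Fc(arm) for _ in range(6)];print(arm.read_time_s()-t,np.round(F,2).tolist())
arm.servo_line(W(-.0996,.0425,.019),vel=.05)
print(arm.read_time_s(),xc(arm),Fc(arm))
for x in(-.106,-.110,-.114):
    arm.servo_line(W(x,.0425,.019),vel=.03);print(arm.read_time_s(),xc(arm).round(4),Fc(arm).round(2))
E
```

```text
0.0 [[0.0, 0.54, 0.39], [0.0, 0.54, 0.39], [0.0, 0.54, 0.39], [0.0, 0.54, 0.39], [0.0, 0.54, 0.39], [0.0, 0.54, 0.39]]
5.425 [-0.09923982  0.04252178  0.01927891] [0.70012137 0.50645655 0.04417395]
5.7917 [-0.1063  0.0426  0.0191] [0.25 0.25 0.16]
6.075 [-0.1103  0.0425  0.019 ] [-0.3  -0.34  0.57]
6.3583 [-0.1141  0.0425  0.0191] [0.98 0.23 0.54]
```

```bash
python3 - <<'E'
from plant import arm,optics
from h import *
import cv2
for x in(-.120,-.135,-.150):
    arm.servo_line(W(x,.0425,.019),vel=.05);print(arm.read_time_s(),xc(arm).round(4),Fc(arm).round(2))
im=optics.get_image("top");cv2.imwrite("pics/top2.png",cv2.resize(im[125:295,200:350,::-1],None,fx=3.5,fy=3.5,interpolation=cv2.INTER_CUBIC))
im=optics.get_image("wrist");cv2.imwrite("pics/wrist2.png",im[:,:,::-1])
E
```

```text
6.625 [-0.1208  0.0425  0.0189] [-0.17  0.64  0.49]
7.075 [-0.136   0.0425  0.0188] [0.54 0.1  0.24]
7.525 [-0.1509  0.0425  0.0188] [-0.59 -0.45  0.82]
```

View pics/top2.png

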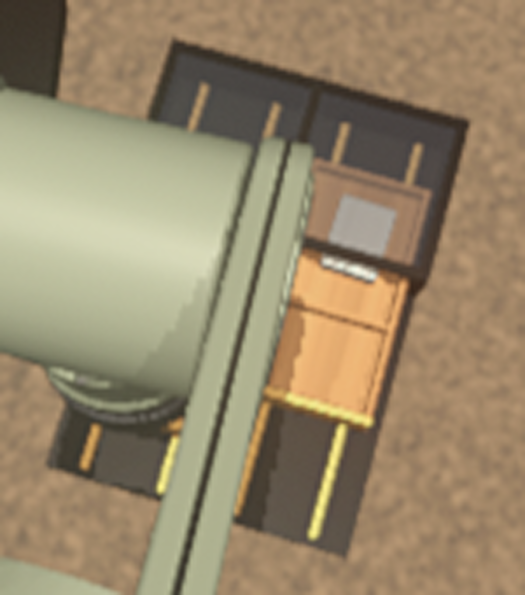

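View pics/wrist2.png

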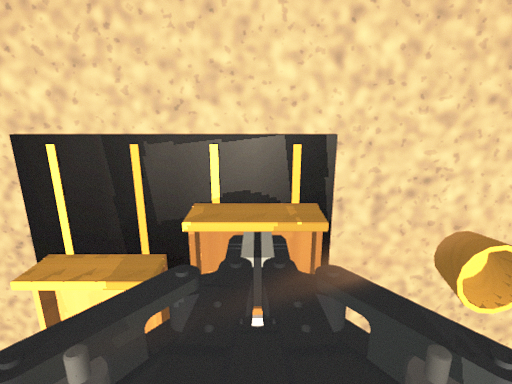

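```bash
python3 - <<'E'
from plant import arm,optics
from h import *
c=optics.camera_info("wrist")
for v in(219,230): 
    p=ray(c,(256,v),.034);print((Rc.T@(p[:2]-tc)).round(4))
x=-.151
for x in [-.160,-.168]+list(np.arange(-.170,-.190,-.001)):
    arm.servo_line(W(x,.0425,.019),vel=.04 if x>-.169 else .015);f=Fc(arm);print(round(arm.read_time_s(),2),xc(arm).round(4),f.round(2))
    if abs(f[0])>3: break
E
```

```text
[-0.1687  0.0437]
[-0.1632  0.0437]
8.03 [-0.1607  0.0425  0.0189] [-0.06 -0.19  0.21]
8.38 [-0.1688  0.0425  0.0188] [-0.25 -0.39 -0.29]
8.66 [-0.1701  0.0425  0.019 ] [-0.61 -0.79  0.22]
8.91 [-0.1708  0.0425  0.0191] [ 1.5   0.46 -0.52]
9.16 [-0.172   0.0425  0.0191] [ 1.92  0.04 -0.43]
9.41 [-0.1731  0.0425  0.0191] [0.91 0.02 0.89]
9.66 [-0.1741  0.0425  0.019 ] [0.68 0.83 0.14]
9.91 [-0.1751  0.0425  0.019 ] [ 0.98 -0.79  1.02]
10.16 [-0.1762  0.0425  0.019 ] [ 1.09 -0.18  0.46]
10.41 [-0.1772  0.0425  0.019 ] [1.   0.01 0.5 ]
10.66 [-0.1782  0.0425  0.019 ] [ 1.06 -0.34  0.18]
10.91 [-0.179   0.0425  0.019 ] [ 2.32 -0.25 -0.26]
11.16 [-0.179   0.0425  0.0191] [ 5.46  0.39 -4.43]
```

```bash
python3 - <<'E'
from plant import arm,optics
from h import *
import cv2
arm.servo_line(W(-.169,.0425,.019),vel=.05)
arm.servo_line(W(-.169,.0425,.07),vel=.1)
arm.servo_line(W(-.172,-.043,.07),vel=.15)
c=optics.camera_info("wrist");im=optics.get_image("wrist");cv2.imwrite("pics/wrist3.png",im[:,:,::-1])
for z in(.034,): print([proj(c,W(x,y,z)).round(0).tolist() for x,y in((-.19,.043),(-.1319,-.043))])
print(arm.read_time_s(),Fc(arm))
E
```

```text
[[391.0, 191.0], [254.0, 274.0]]
12.95 [ 1.06752889  0.93036309 -0.15930146]
```

View pics/wrist3.png

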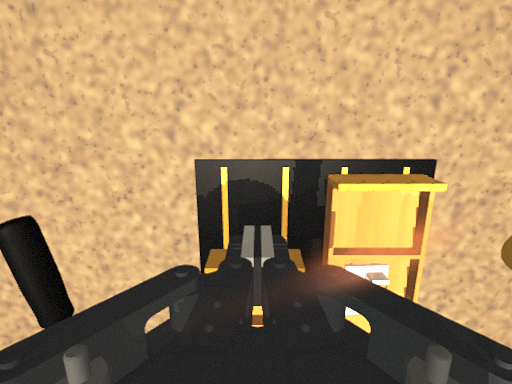

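The left tray is out: the back edge of its lip is at row ~189, against 191 predicted at the stop. The right lip sits clear of the closed fingers. Next I push the right tray.

```bash
python3 - <<'E'
from plant import arm,optics
from h import *
arm.servo_line(W(-.172,-.043,.021),vel=.08)
print(arm.read_time_s(),Fc(arm))
arm.servo_line(W(-.152,-.043,.021),vel=.06)
for x in [-.146]+list(np.arange(-.140,-.1255,.005))+list(np.arange(-.124,-.112,.001)):
    arm.servo_line(W(x,-.043,.021),vel=.03 if x<-.126 else .015);f=Fc(arm);print(round(arm.read_time_s(),2),xc(arm).round(4),f.round(2))
    if f[0]<-4: break
E
```

```text
13.7083 [-0.0331639  -1.24079249 -0.78596378]
14.54 [-0.1459 -0.043   0.0209] [-0.41  0.5   0.54]
14.89 [-0.1396 -0.043   0.021 ] [-0.13  0.39 -0.05]
15.21 [-0.1344 -0.043   0.0211] [-0.35 -1.09 -0.8 ]
15.53 [-0.1293 -0.043   0.0211] [-0.41 -0.01  0.6 ]
16.07 [-0.1237 -0.043   0.021 ] [ 0.03 -0.21  0.01]
16.32 [-0.123  -0.043   0.0209] [-1.2  -0.17 -0.21]
16.57 [-0.122  -0.043   0.0209] [-2.17  0.87  0.53]
16.82 [-0.121  -0.043   0.0209] [-1.27  0.23 -0.38]
17.07 [-0.121  -0.043   0.0209] [-5.94  0.43  3.44]
```

```bash
python3 - <<'E'
from plant import arm,optics
from h import *
import cv2
arm.servo_line(W(-.140,-.043,.021),vel=.06)
arm.servo_line(W(-.140,-.043,.10),vel=.12)
arm.servo_line(W(-.24,0,.22),vel=.15)
c=optics.camera_info("wrist");im=optics.get_image("wrist");cv2.imwrite("pics/wrist4.png",im[:,:,::-1])
print([proj(c,W(x,y,.034)).round(1).tolist() for x,y in((-.1925,.043),(-.1075,-.043))])
t=optics.get_image("top");cv2.imwrite("pics/top4.png",t[:,:,::-1])
t=optics.get_image("scene");cv2.imwrite("pics/scene4.png",cv2.resize(t[180:280,130:330,::-1],None,fx=4,fy=4,interpolation=cv2.INTER_CUBIC))
a=im[100:300,140:370,::-1];cv2.imwrite("pics/w4z.png",cv2.resize(a,None,fx=3,fy=3,interpolation=cv2.INTER_CUBIC))
print(arm.read_time_s())
E
```

```text
[[292.3, 211.2], [221.3, 275.7]]
19.75
```

View pics/w4z.png

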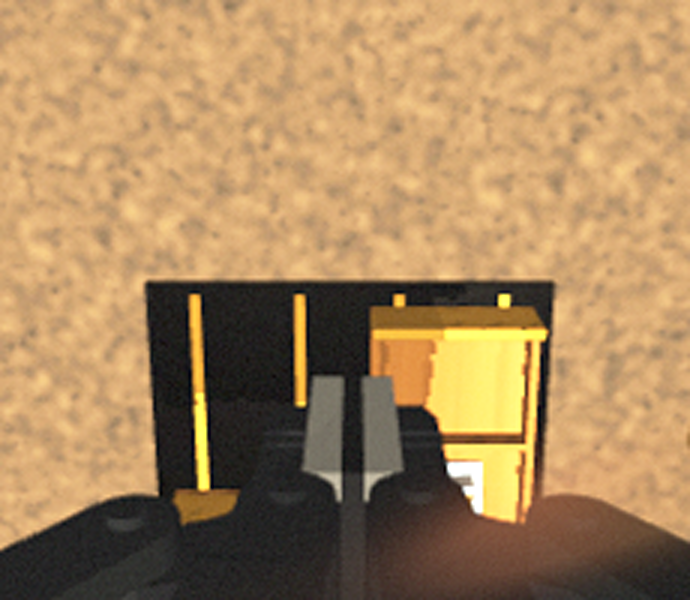

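View pics/scene4.png

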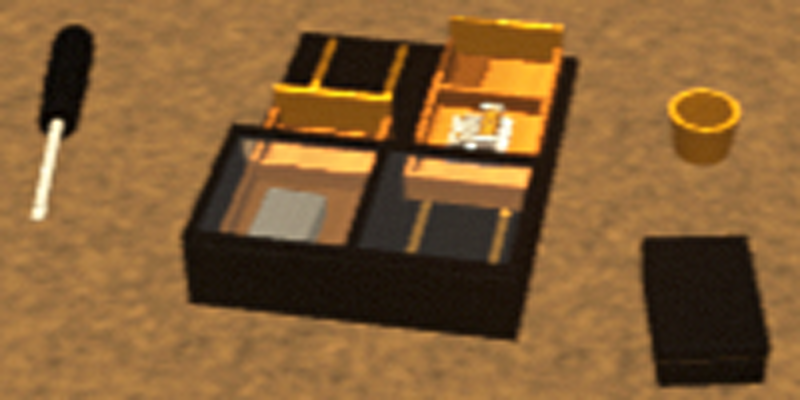

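View pics/top4.png

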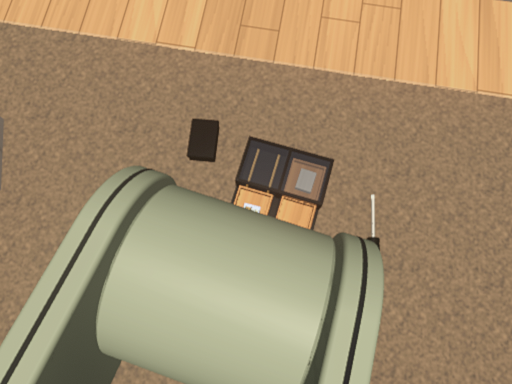

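```bash
python3 - <<'E'
from plant import arm,optics
from h import *
c=optics.camera_info("scene")
for x in(-.1125,-.1075,-.1025): print(((proj(c,W(x,-.043,.034))-[130,180])*4).round(0))
print(((proj(c,W(-.1925,.043,.034))-[130,180])*4).round(0))
arm.finish_job();print(arm.read_time_s())
E
```

```text
[335.  87.]
[333.  92.]
[331.  98.]
[507.  22.]
the job is handed in; nothing more can be done
the job is handed in; nothing more can be done
```

I drew out the left tray, which holds the silver movement, to its stop. I did it with the closed fingertips hooked behind the brass lip. I then pushed the right tray, with the steel block, fully home and handed the job in. The last clock reading, just before hand-in, was 19.75 s.

- **Left tray:** the fingertip stalled at case x −179 mm with about 5.5 N on the stop, exactly where full travel was predicted. In the last wrist picture the lip is at row 211.4, against 211.2 predicted.
- **Right tray:** the fingertip stalled at −121 mm with about 6 N, again as predicted. In the last scene picture the lip is where a fully home tray should show. The wrist picture could not confirm this because the gripper mostly hid that lip.
- **Movement, block and bystanders:** the movement and the block lie in their trays, and the arm did not touch them. The snuff-box, cup and screwdriver look unmoved in the last pictures; I judged that by eye, not by measurement.
- **Contact forces:** the largest wrist force I read was about 7 N, at each stop. I read it only at the ends of moves.

None of the checks disagreed.

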